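Hang the blue carpet sample on the swing-out display arm

TASK

In the sample library, first swing the yellow two-pronged arm of the display stand out as far as it goes, to its stop. Then take the blue carpet sample board from the leaning rack and hang it by its hand slot on the arm, straight and freely hanging about midway along the arm, with the arm still out. Leave the beige board, the mug, the tape roll and the oak sample where they are.

Things in the scene. Friction and masses are not known exactly. Their poses are not given: they have to be found in the camera images.
- blue_board_center (a point): Centre of the blue board (loose, about 0.25 kg), 90 mm above its lower edge. Flat plywood, 140 mm wide (its y), 180 tall (z), 10 thick (x), blue carpet on both faces of the lower 102 mm; above that a through hand slot, 90 wide, 50 tall, centred; above the slot the plain handle bar, 28 tall, full width, is the top edge. It stands in either place of the rack.
- blue_board_handle (a point): Middle of the blue board's handle bar, 14 mm below the top edge and 14 mm above the slot. Board axes: z up along the board, x normal to its upper face. At the start it leans in the rack 25 degrees from upright, its top to the rack's -x (towards the robot). The bar is free on both faces: the rack's backrest ends 14 mm below the slot.
- beige_board_center (a point): The other board in the rack, of the same size and shape but beige, beside the blue one (170 mm between centres, 30 mm gap). This point is its centre. To be left alone.
- rack: Fixed light-wood leaning rack, base 190 x 340 x 12 mm (x, y, z); origin on the table 15 mm to +x of the base's middle. A full-width backrest leans 25 degrees to -x; a ledge at its foot, about 35 mm high, with a lip 12 mm tall carries the two boards' lower edges. The boards lift out upwards along the backrest.
- swing_arm (a joint): Angle of the display stand's arm about its upright hinge, rad: 0 = folded, pointing to the stand's +y; 1.571 = fully out at its stop, pointing to the stand's -x (towards the robot). Grows anticlockwise seen from above. Stiff with friction (about 3 N at 100 mm from the hinge moves it), stays where it is left; starts between 0 and 0.5.
- swing_hinge (a point): On the hinge axis at the arm's centre line (200 mm above the table); y along the arm outwards, z up. The yellow double-prong hook, two level 10 mm rods, 40 mm wide over both, runs from a round hub (radius 19, 12 mm above to 14 below this point) to 140 mm out, then turns up into a lip (joining the rods, 153 mm out) 18 mm above the rods' tops. Nothing on the stand is higher.
- hang_point (a point): The middle place for hanging, midway between the two rods at the height of their tops, 80 mm out from the hinge axis (5 mm above the centre line); it turns with the arm: y along the arm outwards, x across it, z up. When the board hangs here the middle of its handle bar is 14 mm above this point.
- stand: Fixed dark steel display stand: foot 170 x 170 x 14 mm (its middle 30 mm to the stand's +x of the origin), round column of radius 14 mm at the origin carrying the swing arm's hinge. Origin under the column on the table. Its -x side looks to the robot.
- mug: White mug, radius 40 mm, 90 mm tall, loose, handle to its +y; origin at the middle of its underside. Leave alone.
- tape_roll: Brown cardboard tape roll lying flat, 90 mm across, 25 mm tall, loose; origin under its centre. Leave alone.
- oak_sample: Oak flooring sample lying flat, 100 x 70 x 12 mm, loose; origin under its centre. Leave alone.
Things that resemble listed ones, but are neither listed nor needed, are in the scene too. Leave any pink look-alike of the part that bears blue_board_center alone.

How it is judged:
On the way, in this order (a step that is already met when the one before it is completed fails the run):
1. the arm is swung out (joint above 1.4 rad), the blue board not yet on it (value of joint swing_arm above 1.4 rad and distance between blue_board_handle and hang_point above 0.1 m), for 0.2 s.
2. the blue board is on the arm, with the arm out (value of joint swing_arm above 1.4 rad and x of blue_board_handle in the frame of hang_point between -0.025 and 0.025 m and y of blue_board_handle in the frame of hang_point between -0.055 and 0.055 m and z of blue_board_handle in the frame of hang_point between 0.008 and 0.02 m and angle between blue_board_center's own z axis and vertical below 0.22 rad), for 0.2 s.
At the end, for the whole second after the job is handed in: The arm is out (joint above 1.4 rad) and the blue board hangs on it at rest: the handle bar's middle within 25 mm sideways and 55 mm along the arm of the hanging point, 8 to 20 mm above it, the board within 0.22 rad of upright, carried by the arm (all of step 2 and contact force between blue_board and stand above 0.8 N and linear speed of blue_board below 0.03 m/s and angular speed of blue_board below 0.3 rad/s); the robot touches nothing.
It fails at once if the other (beige) board is disturbed (moved more than 25 mm) (distance of beige_board_center from where it was at the start of the episode above 0.025 m).
It fails at once if the mug is disturbed (moved more than 30 mm) (distance of mug from where it was at the start of the episode above 0.03 m).
It fails at once if the tape roll is disturbed (moved more than 30 mm) (distance of tape_roll from where it was at the start of the episode above 0.03 m).
It fails at once if the oak sample is disturbed (moved more than 30 mm) (distance of oak_sample from where it was at the start of the episode above 0.03 m).
It also fails if it takes over 72 s, if anything falls off the work surface, if the arm or the gripper's body presses on something with over 40 N, if the wrist force passes 120 N, or if a joint passes its speed limit or range.

ROBOT

A 6-joint arm with a two-finger parallel gripper is mounted at the origin on the work surface. World frame = base frame: x ahead of the robot, y to its left, z up, the work surface at z = 0. Lengths are in m, angles in rad, forces in N, time in s.
With the tool pointing down it reaches from about 0.35 to 0.975 m from the base axis. Payload 4.9 kg.
Tool frame: the origin (TCP) lies midway between the tips of the shut fingers; the grasp point (between the pads) lies 19 mm behind it; z points along the fingers, y is the direction in which the jaws open and shut (so a half turn about z gives the same grasp; the last joint's range is limited). The gripper opens to 85 mm and grips with 20 to 120 N. Pads are 22 mm wide; open, the fingers measure 114 mm over their backs; the gripper's body (76 mm by 85 mm) begins 54 mm behind the grasp point. The pads swing forward as they close: fully open they stand 13 mm farther back than shut.
Start: joints at [-1.414, 0.053, 1.613, -0, 1.476, -0.119], TCP at [0.17, -0.601, 0.231] pointing down, gripper open.
Joint ranges: [-3.01, 3.01], [-1.01, 2.22], [0.06, 2.58], [-1.02, 4.17], [0.09, 2.62], [-3.14, 3.14]. Speed limits (rad/s): [2.57, 2.57, 3.14, 3.14, 3.14, 3.14].

INTERFACE

Orientations are given as a unit quaternion [w, x, y, z].
In Python, from plant import state, grab_frame, camera_info, job_done, cut_out gives the robot as it stands.
- The arm moves only by the tool step_arm, never from a script. Its argument "moves" is a list of rows, each a list of 7 numbers: the shift along the tool's x, y, z in m, then the turn, a rotation vector about the tool's x, y, z in rad, then the finger opening in m, from 0 to 0.0854. A call has 1 to 8 rows; each row shifts and turns the commanded pose from where the row before left it, along the tool's axes as they then stand; what a row does not reach is not made up. A row lasts 1/10 s, in which the tool goes at most 50 mm and 8.59 degrees, less where a joint would pass 70% of its speed; a pose out of reach is approached as far as the arm can. A call is refused whole if a number of a shift passes 0.05 or a number of a turn 0.15, either way. A call with a gripper value outside its range is refused whole. The fingers move at their own pace and stop on an object; the grip force is fixed at half the most. Time passes only in rows, so rows that do not move let the fingers close. It gives the time, the measured TCP pose, the force and the opening at its end, in the units of the state.
- state(): the state, without advancing time (a new reading comes with each control period).
- grab_frame(name): name is "side" or "top"; returns (picture, depth): 480x640x3 uint8, red, green, blue; 480x640 float32, m along the optical axis (not along the pixel's ray), 0 where there is no reading.
- camera_info(name): a dict with "intrinsics" (3x3 intrinsics, pixels), "dist_coeffs" ([k1, k2, p1, p2, k3] as OpenCV has them; the pictures are not rectified), "world_from_camera" (4x4, takes a point from camera to world coordinates). Camera axes: x right, y down, z forward; pixel columns grow to the right and rows downward; lengths in m; the calibration is good to about 2 mm. A picture is of the moment at which its call begins. camera_info takes no time and is no camera call.
- job_done(): hands the job in, once; it reports no verdict.
Trained networks look in the newest picture that a camera, given by its name, has taken for a name from the list of things; names that differ only in an ending like _2 or _b are one class to them, and where a whole thing is asked for, a point or a joint stands for the part that bears it (a point fixed in the world has none). Each returns a list of dicts, best first, with "conf" (0 to 1); they miss things now and then, are a little off and sometimes report something else, mostly with a low value. They report only what shows in the picture. A call takes as long as a camera call. They do not tell look-alikes from the thing itself.
- cut_out(camera, query): "mask" (480x640 bool, what is visible of it) and "point" ([column, row] in pixels, amid what is visible of it).
The state is a dict: "time": time; "joint_pos": joint angles; "joint_vel": joint speeds; "joint_efforts": joint torques, N m; "tool_pos": TCP position; "tool_rot": TCP orientation; "contact_force": force on the tool from outside, world axes, zero at the start; "ft_torque": the same for the moment, N m; "gripper_width": opening from 0.0 (shut) to 1.0 (fully open).
Only numpy, scipy, OpenCV 4.12 (cv2) and the standard library are available. Lean on these libraries where they do the work, as an engineer would, in place of code of your own. Each camera call takes 0.05 s, during which the arm holds its last target.

## Working session

There is one attempt and no reset: what is moved stays moved. The work goes in short steps, Python scripts to look and compute and a tool call to move; the robot and the scene stay as the last step left them, time stands still between calls to the robot, and variables do not carry over. Pictures are saved under pics/ and viewed, and the job is handed in when it is done.

Besides the shell and the picture viewer there is one more tool, called after ">>>" by a JSON object that holds its "op" and its "data". step_arm: Moves the arm, as the interface text tells. Its arguments: {"type":"object","properties":{"moves":{"type":"array"}},"required":["moves"]}

```bash
mkdir -p pics; ls
python3 - <<'E'
from plant import *
import cv2,numpy as np,pickle
s=state();print(s)
for c in ("side","top"):
    f,d=grab_frame(c);np.savez(f"{c}0.npz",f=f,d=d)
    cv2.imwrite(f"pics/{c}0.png",f[:,:,::-1]);i=camera_info(c);print(c,i)
E
```

```text
pics
{'time': 0.0, 'joint_pos': array([-1.41397215e+00,  5.33351106e-02,  1.61431011e+00, -8.37234508e-06,
        1.47599672e+00, -1.18989859e-01]), 'joint_vel': array([-2.05910719e-03, -7.47293150e-04, -5.54641075e-04,  1.20320109e-03,
        6.48502353e-05,  1.40715528e-03]), 'joint_efforts': array([-2.53536375e-03, -3.93679297e+01, -3.70180464e+01, -3.03299221e-04,
        7.01511206e-03, -1.10681256e-05]), 'tool_pos': array([ 0.17011171, -0.6007503 ,  0.23006688]), 'tool_rot': array([-1.02438195e-03,  9.90505313e-01,  1.37470633e-01, -2.35484243e-05]), 'contact_force': array([0.70013186, 0.52431631, 0.07924345]), 'ft_torque': array([-0.04042894, -0.02942571,  0.00581444]), 'gripper_width': 1.0025614295513288}
side {'intrinsics': array([[520.99993422,   0.        , 317.01668469],
       [  0.        , 520.99993422, 239.79686178],
       [  0.        ,   0.        ,   1.        ]]), 'dist_coeffs': array([-0.00503685,  0.        ,  0.        ,  0.        ,  0.        ]), 'world_from_camera': array([[ 0.99833621, -0.05064863,  0.02755943,  0.54941865],
       [-0.05603083, -0.7392788 ,  0.67106438, -0.61790528],
       [-0.01361439, -0.67149205, -0.74088669,  0.82719904],
       [ 0.        ,  0.        ,  0.        ,  1.        ]])}
top {'intrinsics': array([[438.94754461,   0.        , 322.19373792],
       [  0.        , 438.94754461, 240.3132076 ],
       [  0.        ,   0.        ,   1.        ]]), 'dist_coeffs': array([-0.05174671,  0.        ,  0.        ,  0.        ,  0.        ]), 'world_from_camera': array([[ 1.78240207e-03, -9.94529382e-01,  1.04441996e-01,
         4.90997647e-01],
       [-9.99962973e-01, -8.93316674e-04,  8.55887889e-03,
         9.67461272e-03],
       [-8.41875676e-03, -1.04453384e-01, -9.94494150e-01,
         9.93447131e-01],
       [ 0.00000000e+00,  0.00000000e+00,  0.00000000e+00,
         1.00000000e+00]])}
```

View pics/side0.png

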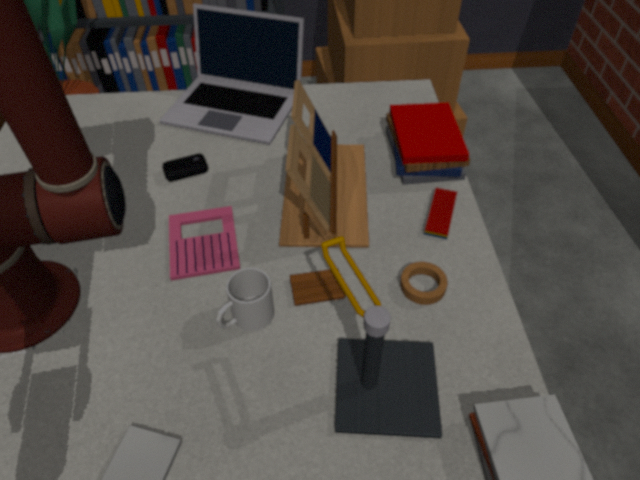

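View pics/top0.png

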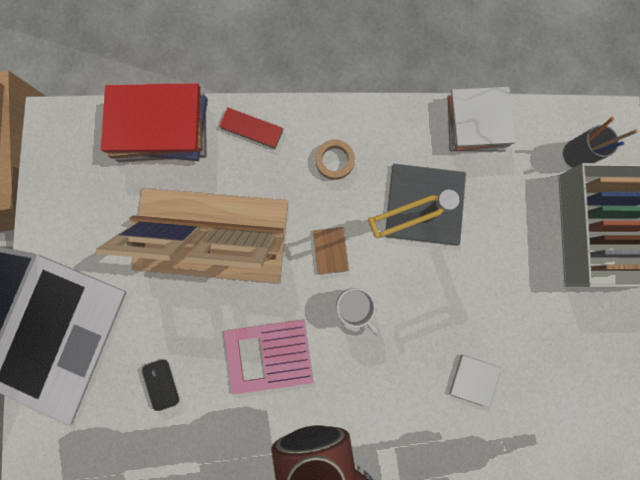

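Side view: the stand hub is at about (376,318), with the yellow arm tip at (333,242). The rack is at (325,180) with blue at (322,140). Top view: hub (449,199), arm tip (375,225). The blue carpet is at (160,232) and the beige board at (235,245). A pink look-alike lies flat at (268,357). I'll measure next.

```bash
cat > h.py <<'E'
import numpy as np,cv2
from plant import camera_info
def cloud(c,d):
    i=camera_info(c);K=i["intrinsics"];D=i["dist_coeffs"];T=i["world_from_camera"]
    h,w=d.shape;u,v=np.meshgrid(np.arange(w),np.arange(h))
    p=cv2.undistortPoints(np.stack([u,v],-1).reshape(-1,1,2).astype(float),K,D).reshape(h,w,2)
    P=np.dstack([p[...,0]*d,p[...,1]*d,d]);W=P@T[:3,:3].T+T[:3,3];W[d==0]=np.nan
    return W
def load(c,n=0):
    z=np.load(f"{c}{n}.npz");return z["f"],z["d"],cloud(c,z["d"])
def proj(c,P):
    i=camera_info(c);T=np.linalg.inv(i["world_from_camera"])
    return cv2.projectPoints((np.atleast_2d(P)@T[:3,:3].T+T[:3,3]),np.zeros(3),np.zeros(3),i["intrinsics"],i["dist_coeffs"])[0].reshape(-1,2)
E
python3 - <<'E'
from h import *
from plant import cut_out
f,d,W=load("top");fs,ds,Ws=load("side")
def st(n,W,m):
    p=W[m];p=p[~np.isnan(p[:,0])];print(n,len(p),"med",np.median(p,0).round(4),"lo",np.percentile(p,2,axis=0).round(3),"hi",np.percentile(p,98,axis=0).round(3));return p
for q in ["blue_board_center","beige_board_center","swing_arm","stand","rack","mug","tape_roll","oak_sample"]:
    for c,w in(("top",W),("side",Ws)):
        for r in cut_out(c,q)[:3]:
            print(c,q,round(r["conf"],2),np.round(r["point"]));st("",w,r["mask"])
E
python3 - <<'E'
from h import *
f,d,W=load("top");fs,ds,Ws=load("side")
a=cv2.resize(f[170:300,80:300],None,fx=3.6,fy=3.6,interpolation=2);cv2.imwrite("pics/ct.png",a[:,:,::-1])
a=cv2.resize(fs[60:260,250:400],None,fx=3,fy=3,interpolation=2);cv2.imwrite("pics/cs.png",a[:,:,::-1])
E
```

```text
top blue_board_center 0.7 [275. 355.]
 4288 med [0.3382 0.1215 0.0105] lo [0.266 0.049 0.007] hi [0.408 0.227 0.014]
top blue_board_center 0.61 [150. 241.]
 2435 med [0.582  0.3591 0.1303] lo [0.543 0.292 0.047] hi [0.627 0.428 0.203]
side blue_board_center 0.86 [197. 248.]
 3668 med [0.3387 0.1151 0.0117] lo [0.268 0.047 0.004] hi [0.41  0.226 0.015]
side blue_board_center 0.8 [311. 128.]
 1633 med [0.5863 0.3495 0.128 ] lo [0.546 0.292 0.047] hi [0.626 0.434 0.203]
top beige_board_center 0.73 [329. 249.]
 1409 med [ 0.5722 -0.0016  0.0122] lo [ 0.523 -0.035  0.001] hi [0.621 0.034 0.016]
top beige_board_center 0.63 [232. 247.]
 2593 med [0.5676 0.1941 0.1292] lo [0.528 0.124 0.013] hi [0.613 0.263 0.203]
side beige_board_center 0.61 [309. 179.]
 2187 med [0.5713 0.1804 0.1294] lo [0.53  0.125 0.048] hi [0.611 0.262 0.203]
side beige_board_center 0.4 [366. 291.]
 1912 med [ 0.6321 -0.1653  0.206 ] lo [ 0.583 -0.229  0.002] hi [0.665 0.016 0.224]
top swing_arm 0.69 [421. 213.]
 1321 med [ 0.631  -0.1669  0.2057] lo [ 0.583 -0.229  0.014] hi [ 0.665 -0.072  0.224]
side swing_arm 0.81 
[... 995 characters left out ...]
 mug 0.65 [248. 303.]
 2666 med [ 0.4462 -0.0697  0.0555] lo [ 0.398 -0.096  0.005] hi [ 0.488 -0.012  0.092]
top tape_roll 0.62 [334. 146.]
 767 med [ 0.7776 -0.0108  0.025 ] lo [ 0.736 -0.05   0.006] hi [0.821 0.03  0.029]
side tape_roll 0.68 [427. 292.]
 1225 med [ 0.7806 -0.0151  0.0245] lo [ 0.738 -0.052  0.002] hi [0.821 0.031 0.029]
top oak_sample 0.65 [331. 252.]
 1398 med [ 0.5721 -0.0016  0.0122] lo [ 0.523 -0.035  0.003] hi [0.62  0.034 0.016]
top oak_sample 0.65 [355. 312.]
 1256 med [ 0.4432 -0.0576  0.0067] lo [ 0.404 -0.09   0.002] hi [ 0.484 -0.015  0.092]
side oak_sample 0.32 [380. 377.]
 11848 med [ 0.657  -0.2211  0.0154] lo [ 0.591 -0.3    0.002] hi [ 0.759 -0.072  0.214]
```

View pics/ct.png

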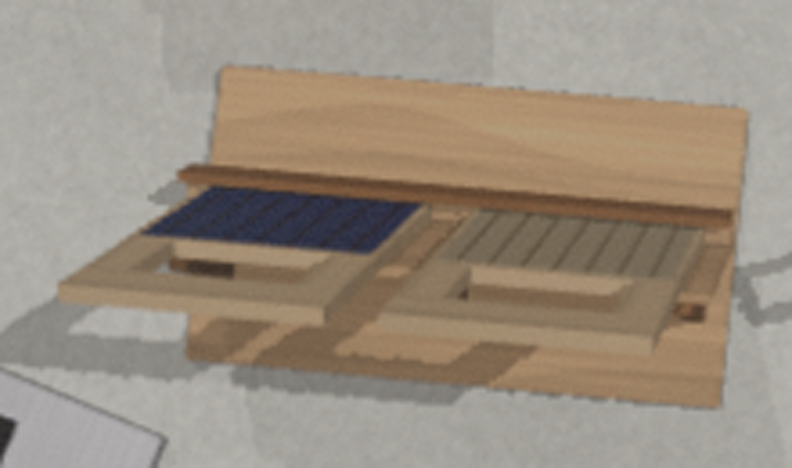

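View pics/cs.png

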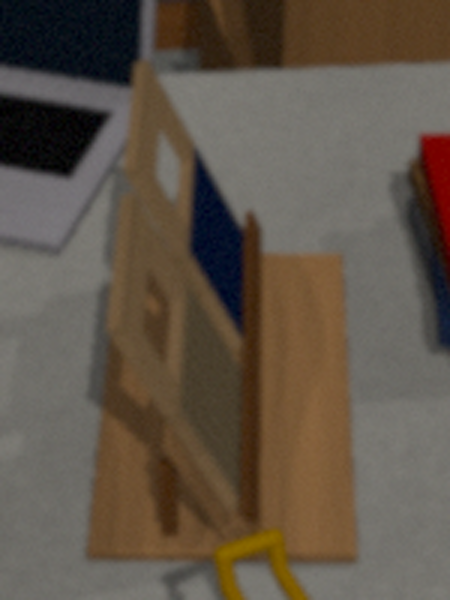

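There are three candidates for the board in the top view. The pink one at (268,357) lies flat on the table. The beige one, at (235,245), is in the rack, and so is the one at (155,235). Only the last has blue carpet, and the enlarged crop confirms it, so that is the one I'll take. Next I'll fit the board, the hub and the arm.

Run:
```python
from h import *
from plant import cut_out
for c in("top","side"):
    f,d,W=load(c)
    r=[x for x in cut_out(c,"blue_board_center") if np.nanmedian(W[x["mask"]][:,2])>.08][0]
    m=cv2.erode(r["mask"].astype(np.uint8),np.ones((3,3)))>0
    p=W[m];p=p[~np.isnan(p[:,0])]
    q=p
    for it in range(8):
        c0=q.mean(0);n=np.linalg.svd(q-c0,full_matrices=False)[2][2];n*=np.sign(n[2])
        e=(p-c0)@n;q=p[abs(e)<(.004 if it>2 else .012)]
    print(c,len(p),len(q),"n",n.round(3),"tilt",np.degrees(np.arcsin(n[2])).round(1),"yaw",np.degrees(np.arctan2(n[1],n[0])).round(1),"resid",((q-c0)@n).std().round(4))
    up=np.array([0,0,1])-n[2]*n;up/=np.linalg.norm(up);y=np.cross(up,n)
    mm=r["mask"];p=W[mm];p=p[~np.isnan(p[:,0])];p=p[abs((p-c0)@n)<.008]
    a=(p-c0)@y;b=(p-c0)@up
    print(" y ext",np.percentile(a,[.5,2,98,99.5]).round(4),"z ext",np.percentile(b,[.2,1,99,99.8]).round(4))
    hi=np.percentile(b,99.7);
    s=b>hi-.02;aa=(np.percentile(a[s],1)+np.percentile(a[s],99))/2
    print(" bar y width",np.ptp(np.percentile(a[s],[1,99])).round(4),"top mid",(c0+aa*y+hi*up).round(4),"bar centre(mid thickness)",(c0+aa*y+(hi-.014)*up-.005*n).round(4))
# arm: yellow
for c in("top","side"):
    f,d,W=load(c);h=cv2.cvtColor(f,cv2.COLOR_RGB2HSV)
    m=(h[...,0]>17)&(h[...,0]<32)&(h[...,1]>150)&(h[...,2]>80)&(W[...,2]>.18)
    p=W[m];print(c,"yellow",len(p),p.min(0).round(3),p.max(0).round(3))
    low=p[(p[:,2]<.215)&(p[:,2]>.19)]
    rect=cv2.minAreaRect(p[p[:,2]<.23][:,:2].astype(np.float32));print(rect);print(cv2.boxPoints(rect).round(3).tolist(), "ztop",np.percentile(p[:,2],[5,50,95]).round(3))
    g=(h[...,1]<40)&(W[...,2]>.195)&(W[...,2]<.235)&(abs(W[...,0]-.655)<.04)&(abs(W[...,1]+.215)<.06)
    q=W[g];print(" hub",len(q),cv2.minEnclosingCircle(q[q[:,2]>.205][:,:2].astype(np.float32)),np.median(q,0).round(4))
    # foot
    g=(W[...,2]>.009)&(W[...,2]<.02)&(abs(W[...,0]-.67)<.12)&(abs(W[...,1]+.19)<.13)&(h[...,2]<75)
    print(" foot",cv2.minAreaRect(W[g][:,:2].astype(np.float32)),g.sum())
```

```text
top 2061 1840 n [ 0.897 -0.079  0.435] tilt 25.8 yaw -5.0 resid 0.0012
 y ext [-0.066  -0.0651  0.0703  0.0726] z ext [-0.1028 -0.0973  0.0782  0.0791]
 bar y width 0.1369 top mid [0.5501 0.3627 0.2046] bar centre(mid thickness) [0.5516 0.3626 0.1898]
side 1311 1193 n [ 0.898 -0.084  0.433] tilt 25.6 yaw -5.3 resid 0.0013
 y ext [-0.0602 -0.059   0.0786  0.082 ] z ext [-0.0919 -0.0889  0.0833  0.0843]
 bar y width 0.1349 top mid [0.5514 0.3638 0.2054] bar centre(mid thickness) [0.5529 0.3637 0.1906]
top yellow 406 [ 0.58  -0.204  0.2  ] [ 0.656 -0.067  0.225]
((0.6186842322349548, -0.1354103982448578), (0.037646301090717316, 0.13600894808769226), 20.99965476989746)
[[0.5770000219345093, -0.07900000363588333], [0.625, -0.20600000023841858], [0.6610000133514404, -0.19200000166893005], [0.6119999885559082, -0.06499999761581421]] ztop [0.203 0.205 0.222]
 hub 360 ((0.6483580470085144, -0.21220320463180542), 0.019085263833403587) [ 0.6467 -0.2113  0.2126]
 foot ((0.6698919534683228, -0.21167033910751343), (0.16110695898532867, 0.15046633780002594), 83.23235321044922) 303
side yellow 951 [ 0.578 -0.202  0.199] [ 0.656 -0.063  0.227]
((0.6189224720001221, -0.13267751038074493), (0.03973168879747391, 0.138015478849411), 20.772130966186523)
[[0.5759999752044678, -0.07500000298023224], [0.625, -0.20399999618530273], [0.6620000004768372, -0.1899999976158142], [0.6129999756813049, -0.061000000685453415]] ztop [0.202 0.206 0.223]
 hub 625 ((0.6492446660995483, -0.21145185828208923), 0.019661083817481995) [ 0.6477 -0.2163  0.2126]
 foot ((0.6783157587051392, -0.2142886519432068), (0.172076016664505, 0.16861948370933533), 83.27081298828125) 8656
```

>>> {"op": "step_arm", "data": {"moves": [[0, 0, -0.01, 0, 0, -0.148, 0], [0, 0, -0.01, 0, 0, -0.148, 0], [0, 0, -0.01, 0, 0, -0.148, 0], [0, 0, -0.01, 0, 0, -0.148, 0], [0, 0, -0.01, 0, 0, -0.148, 0], [0, 0, -0.01, 0, 0, -0.148, 0], [0, 0, -0.01, 0, 0, -0.148, 0], [0, 0, -0.01, 0, 0, -0.148, 0]]}}

```text
time: 1.8
tool_pos: [0.1702, -0.6013, 0.3117]
tool_rot: [0.0, 0.743, 0.669, 0.0]
contact_force: [-0.2, 0.9, -0.9]
gripper_width: -0.002
```

```bash
cat >> h.py <<'E'
from scipy.spatial.transform import Rotation as R
def pose():
    from plant import state
    s=state();q=s["tool_rot"];return s["tool_pos"],R.from_quat([q[1],q[2],q[3],q[0]]),s
def todelta(p,verb=True):
    t,r,s=pose();return r.inv().apply(np.array(p)-t)
E
python3 - <<'E'
from h import *
t,r,s=pose();print(t,r.as_matrix().round(4).tolist(),s["joint_pos"].round(3),s["gripper_width"],s["time"],s["contact_force"])
print(todelta([.664,-.083,.31]))
E
```

```text
[ 0.17021374 -0.6013373   0.31170538] [[0.1047, 0.9945, 0.0], [0.9945, -0.1047, 0.0], [0.0, 0.0, -1.0]] [-1.414  0.018  1.516  0.     1.608 -1.309] -0.0015407996646336335 1.8 [-0.17876672  0.90036466 -0.87911367]
[0.56716743 0.43682888 0.00172314]
```

>>> {"op": "step_arm", "data": {"moves": [[0.0354, 0.0273, 0, 0, 0, 0, 0], [0.0354, 0.0273, 0, 0, 0, 0, 0], [0.0354, 0.0273, 0, 0, 0, 0, 0], [0.0354, 0.0273, 0, 0, 0, 0, 0], [0.0354, 0.0273, 0, 0, 0, 0, 0], [0.0354, 0.0273, 0, 0, 0, 0, 0], [0.0354, 0.0273, 0, 0, 0, 0, 0], [0.0354, 0.0273, 0, 0, 0, 0, 0]]}}

```text
time: 2.6
tool_pos: [0.4196, -0.3426, 0.3116]
tool_rot: [0.0, 0.745, 0.667, 0.0]
contact_force: [0.3, 0.0, -0.3]
gripper_width: -0.003
```

>>> {"op": "step_arm", "data": {"moves": [[0.0354, 0.0273, 0, 0, 0, 0, 0], [0.0354, 0.0273, 0, 0, 0, 0, 0], [0.0354, 0.0273, 0, 0, 0, 0, 0], [0.0354, 0.0273, 0, 0, 0, 0, 0], [0.0354, 0.0273, 0, 0, 0, 0, 0], [0.0354, 0.0273, 0, 0, 0, 0, 0], [0.0354, 0.0273, 0, 0, 0, 0, 0], [0.0354, 0.0273, 0, 0, 0, 0, 0]]}}

```text
time: 3.4
tool_pos: [0.6682, -0.0853, 0.3114]
tool_rot: [0.0, 0.745, 0.667, 0.0]
contact_force: [0.0, -1.8, -0.8]
gripper_width: -0.002
```

Run:
```python
from h import *
t,r,s=pose();print(t,s["joint_pos"].round(3),s["time"],s["contact_force"])
print("down",todelta([.664,-.083,.18]))
H=np.array([.6485,-.2118,.18]);M=r.as_matrix();prev=t.copy();prev[:]=[.664,-.083,.18]
for th in np.radians(np.linspace(110.8,173.5,17)):
    dr=np.array([np.cos(th),np.sin(th),0]);rn=np.array([np.sin(th),-np.cos(th),0])
    p=H+.115*dr+.034*rn;print(np.degrees(th).round(1),p.round(4),(M.T@(p-prev)).round(4));prev=p
```

```text
[ 0.66815765 -0.08527216  0.31138107] [-0.237  0.132  1.397 -0.     1.613 -0.126] 3.4 [ 0.03784948 -1.80630856 -0.81403575]
down [ 0.00182526 -0.00441891  0.13137951]
110.8 [ 0.6394 -0.0922  0.18  ] [-0.0119 -0.0234 -0.    ]
114.7 [ 0.6313 -0.0931  0.18  ] [-0.0018 -0.008  -0.    ]
118.6 [ 0.6232 -0.0946  0.18  ] [-0.0023 -0.0079 -0.    ]
122.6 [ 0.6153 -0.0966  0.18  ] [-0.0029 -0.0077 -0.    ]
126.5 [ 0.6075 -0.0991  0.18  ] [-0.0034 -0.0075 -0.    ]
130.4 [ 0.5999 -0.1022  0.18  ] [-0.0039 -0.0072 -0.    ]
134.3 [ 0.5925 -0.1058  0.18  ] [-0.0044 -0.0069 -0.    ]
138.2 [ 0.5854 -0.1098  0.18  ] [-0.0048 -0.0066 -0.    ]
142.2 [ 0.5786 -0.1144  0.18  ] [-0.0053 -0.0063 -0.    ]
146.1 [ 0.5721 -0.1194  0.18  ] [-0.0057 -0.0059 -0.    ]
150.0 [ 0.5659 -0.1248  0.18  ] [-0.0061 -0.0055 -0.    ]
153.9 [ 0.5602 -0.1307  0.18  ] [-0.0064 -0.0051 -0.    ]
157.8 [ 0.5548 -0.1369  0.18  ] [-0.0068 -0.0046  0.    ]
161.7 [ 0.5499 -0.1435  0.18  ] [-0.0071 -0.0041  0.    ]
165.7 [ 0.5455 -0.1504  0.18  ] [-0.0073 -0.0036  0.    ]
169.6 [ 0.5415 -0.1576  0.18  ] [-0.0076 -0.0031  0.    ]
173.5 [ 0.5381 -0.165   0.18  ] [-0.0078 -0.0026  0.    ]
```

>>> {"op": "step_arm", "data": {"moves": [[0, -0.004, 0.035, 0, 0, 0, 0], [0, 0, 0.035, 0, 0, 0, 0], [0, 0, 0.035, 0, 0, 0, 0], [0, 0, 0.026, 0, 0, 0, 0], [-0.004, -0.008, 0, 0, 0, 0, 0], [-0.004, -0.008, 0, 0, 0, 0, 0], [-0.002, -0.008, 0, 0, 0, 0, 0], [-0.002, -0.008, 0, 0, 0, 0, 0]]}}

```text
time: 4.2
tool_pos: [0.631, -0.0955, 0.1833]
tool_rot: [0.003, 0.745, 0.667, 0.002]
contact_force: [3.4, 0.2, -0.3]
gripper_width: -0.0
```

>>> {"op": "step_arm", "data": {"moves": [[-0.002, -0.008, 0, 0, 0, 0, 0], [-0.003, -0.008, 0, 0, 0, 0, 0], [-0.0035, -0.0075, 0, 0, 0, 0, 0], [-0.004, -0.007, 0, 0, 0, 0, 0], [-0.0044, -0.007, 0, 0, 0, 0, 0], [-0.0048, -0.0066, 0, 0, 0, 0, 0], [-0.0053, -0.0063, 0, 0, 0, 0, 0], [-0.0057, -0.0059, 0, 0, 0, 0, 0]]}}

```text
time: 5.0
tool_pos: [0.5696, -0.1212, 0.18]
tool_rot: [-0.0, 0.745, 0.667, -0.0]
contact_force: [3.0, 1.2, -0.1]
gripper_width: -0.001
```

```bash
cat > snap.py <<'E'
import sys
from h import *
from plant import grab_frame
n=sys.argv[1]
for c in sys.argv[2:]:
    f,d=grab_frame(c);np.savez(f"{c}{n}.npz",f=f,d=d);cv2.imwrite(f"pics/{c}{n}.png",f[:,:,::-1])
t,r,s=pose();print(t.round(4),s["time"],s["contact_force"].round(1),s["gripper_width"])
E
python3 snap.py 1 side
```

```text
[ 0.5689 -0.1219  0.1799] 5.05 [ 1.6  0.3 -0.4] 0.0002360076638424455
```

View pics/side1.png

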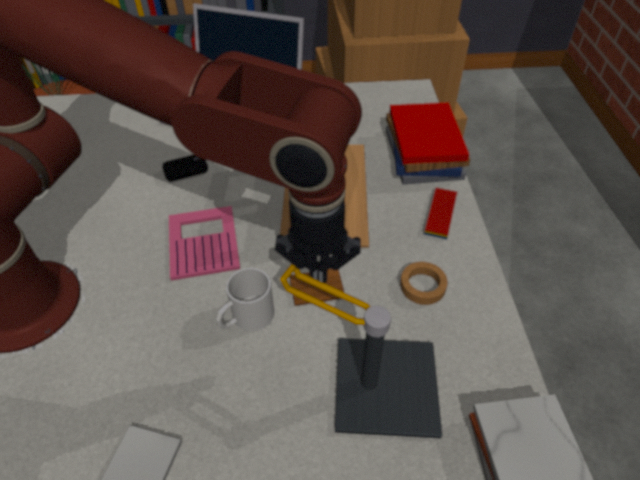

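The finger, at (318,272), is pushing the arm. The arm tip has swung to (290,282). I'll keep pushing towards the stop.

>>> {"op": "step_arm", "data": {"moves": [[-0.0058, -0.0058, 0, 0, 0, 0, 0], [-0.0062, -0.0052, 0, 0, 0, 0, 0], [-0.0066, -0.0048, 0, 0, 0, 0, 0], [-0.007, -0.0042, 0, 0, 0, 0, 0], [-0.0072, -0.0038, 0, 0, 0, 0, 0]]}}

```text
time: 5.55
tool_pos: [0.5425, -0.1514, 0.1802]
tool_rot: [-0.0, 0.745, 0.667, -0.0]
contact_force: [3.5, 1.9, -0.3]
gripper_width: 0.002
```

>>> {"op": "step_arm", "data": {"moves": [[-0.0074, -0.0034, 0, 0, 0, 0, 0], [-0.0076, -0.003, 0, 0, 0, 0, 0], [-0.0078, -0.0026, 0, 0, 0, 0, 0]]}}

```text
time: 5.85
tool_pos: [0.5335, -0.1679, 0.1804]
tool_rot: [-0.003, 0.745, 0.667, 0.007]
contact_force: [17.2, 35.2, 0.6]
gripper_width: 0.002
```

>>> {"op": "step_arm", "data": {"moves": [[-0.003, 0, 0, 0, 0, 0, 0], [-0.003, 0, 0, 0, 0, 0, 0]]}}

```text
time: 6.05
tool_pos: [0.5336, -0.168, 0.1803]
tool_rot: [-0.007, 0.744, 0.668, 0.011]
contact_force: [12.5, 44.9, 4.4]
gripper_width: -0.002
```

```bash
python3 snap.py 2 side
```

```text
[ 0.5336 -0.1679  0.1804] 6.1 [12.6 38.4  4.9] 0.0002854046817492932
```

View pics/side2.png

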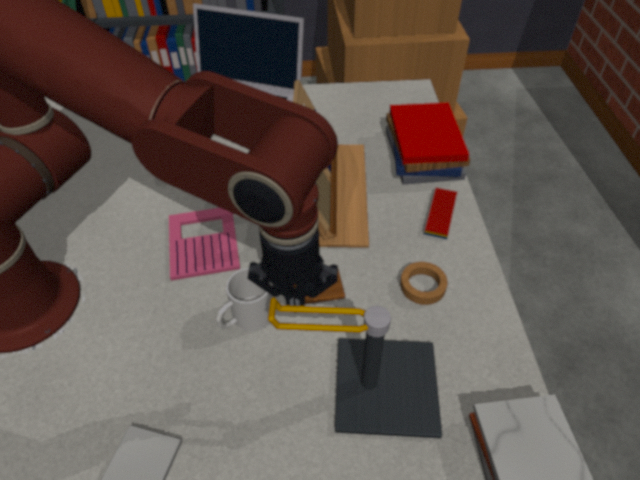

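The force jumped to about 45 N, so the arm is at its stop. Its tip is now at (272,313). I'll back off.

>>> {"op": "step_arm", "data": {"moves": [[0.02, 0, 0, 0, 0, 0, 0], [0.03, 0, 0, 0, 0, 0, 0], [0.02, 0, -0.03, 0, 0, 0, 0], [0, 0, -0.04, 0, 0, 0, 0], [0, 0, -0.04, 0, 0, 0, 0.05], [0, 0, -0.04, 0, 0, 0, 0.05]]}}

```text
time: 6.7
tool_pos: [0.5378, -0.1097, 0.3316]
tool_rot: [-0.0, 0.745, 0.667, -0.001]
contact_force: [0.9, -0.1, -0.1]
gripper_width: 0.326
```

Run:
```python
from h import *
t,r,s=pose();print(t,s["joint_pos"].round(3),s["gripper_width"])
# target grasp orientation from board: n (0.897,-0.082,0.434)
n=np.array([.8975,-.0815,.434]);n/=np.linalg.norm(n)
up=np.array([0,0,1])-n[2]*n;up/=np.linalg.norm(up)
z=-up;y=n;x=np.cross(y,z);Rt=R.from_matrix(np.c_[x,y,z]);print(x,y,z)
rv=(r.inv()*Rt).as_rotvec();print("turn",rv)
bar=np.array([.5522,.3632,.190]);g=bar+.007*up  # grasp pt
tcp=g+.019*z;pre=tcp+.07*up;print("up",up,"tcp",tcp,"pre",pre)
print("delta pre in current axes",r.inv().apply(pre-t))
```

```text
[ 0.5378414  -0.10969631  0.33164786] [-0.336 -0.168  1.66  -0.002  1.651 -0.225] 0.3262579195459525
[ 9.04356960e-02  9.95902297e-01 -6.93889390e-18] [ 0.89727369 -0.08147945  0.43389056] [ 0.43211261 -0.0392392  -0.90096558]
turn [-0.45041642  0.00613012 -0.02001705]
up [-0.43211261  0.0392392   0.90096558] tcp [0.55738535 0.36272913 0.17918841] pre [0.52713747 0.36547587 0.242256  ]
delta pre in current axes [ 0.4711815  -0.06325419  0.0887749 ]
```

>>> {"op": "step_arm", "data": {"moves": [[0.047, -0.006, 0, 0, 0, 0, 0.05], [0.047, -0.006, 0, 0, 0, 0, 0.05], [0.047, -0.006, 0, 0, 0, 0, 0.05], [0.047, -0.006, 0, 0, 0, 0, 0.05], [0.047, -0.006, 0, 0, 0, 0, 0.05], [0.047, -0.006, 0, 0, 0, 0, 0.05], [0.047, -0.006, 0, 0, 0, 0, 0.05], [0.047, -0.006, 0, 0, 0, 0, 0.05]]}}

```text
time: 7.5
tool_pos: [0.5324, 0.2706, 0.3303]
tool_rot: [0.001, 0.745, 0.667, -0.001]
contact_force: [0.8, -1.5, 0.8]
gripper_width: 0.588
```

>>> {"op": "step_arm", "data": {"moves": [[0.047, -0.006, 0, 0, 0, 0, 0.05], [0.047, -0.006, 0, 0, 0, 0, 0.05], [0, 0, 0, -0.1125, 0.0015, -0.005, 0.05], [0, 0, 0, -0.1125, 0.0015, -0.005, 0.05], [0, 0, 0, -0.1125, 0.0015, -0.005, 0.05], [0, 0, 0, -0.1125, 0.0015, -0.005, 0.05], [0, 0, 0, 0, 0, 0, 0.05]]}}

```text
time: 8.2
tool_pos: [0.529, 0.364, 0.3283]
tool_rot: [0.165, 0.719, 0.658, 0.149]
contact_force: [-0.5, -0.2, 0.1]
gripper_width: 0.589
```

```bash
cat > b.py <<'E'
from h import *
n=np.array([.8975,-.0815,.434]);n/=np.linalg.norm(n)
up=np.array([0,0,1])-n[2]*n;up/=np.linalg.norm(up)
z=-up;y=n;x=np.cross(y,z);Rt=R.from_matrix(np.c_[x,y,z])
bar=np.array([.5522,.3632,.190]);g=bar+.007*up;tcp=g+.019*z;pre=tcp+.06*up
t,r,s=pose();print("turn",(r.inv()*Rt).as_rotvec().round(4),"pre",todelta(pre).round(4),"tcp",todelta(tcp).round(4),s["joint_pos"].round(2),s["gripper_width"],s["contact_force"],s["time"])
E
python3 b.py
```

```text
turn [-0.0009  0.0011  0.0026] pre [ 0.0015 -0.039   0.0867] tcp [ 0.0016 -0.039   0.1467] [ 0.61 -0.15  1.69 -0.3   1.26  0.74] 0.5886585638164326 [-0.50980163 -0.19861053  0.06889845] 8.2
```

>>> {"op": "step_arm", "data": {"moves": [[0.0005, -0.013, 0.02, 0, 0, 0, 0.05], [0.0005, -0.013, 0.02, 0, 0, 0, 0.05], [0.0005, -0.013, 0.02, 0, 0, 0, 0.05], [0, 0, 0.02, 0, 0, 0, 0.05], [0, 0, 0, 0, 0, 0, 0.05]]}}

```text
time: 8.7
tool_pos: [0.5308, 0.3643, 0.2374]
tool_rot: [0.164, 0.721, 0.657, 0.147]
contact_force: [0.7, -0.9, 0.8]
gripper_width: 0.586
```

```bash
python3 b.py; python3 snap.py 3 side top
python3 - <<'E'
import cv2,numpy as np
a=cv2.imread("pics/side3.png")[40:260,200:400];b=cv2.imread("pics/top3.png")[150:370,60:260]
cv2.imwrite("pics/c3.png",np.hstack([cv2.resize(a,None,fx=2,fy=2),cv2.resize(b,None,fx=2,fy=2)]))
E
```

```text
turn [-0.0051  0.0042 -0.0001] pre [ 0.0008 -0.0012  0.004 ] tcp [ 0.0011 -0.0009  0.064 ] [ 0.61 -0.09  1.79 -0.32  1.12  0.79] 0.5861927606586667 [ 0.73869385 -0.87906626  0.77453173] 8.7
[0.5318 0.3657 0.2416] 8.8 [-0.3  1.2  1.3] 0.5846295664196206
```

View pics/c3.png

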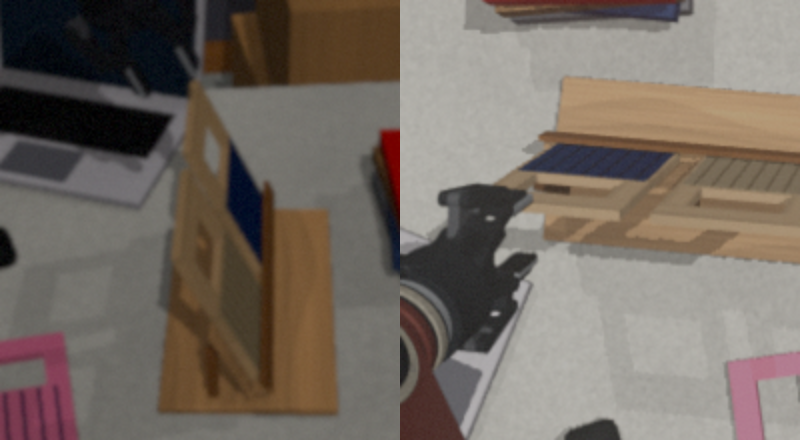

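Run:
```python
from h import *
t,r,s=pose()
for c in("top","side"):
    print(c,"tcp",proj(c,t).round(0),"finger tips",proj(c,[t+r.apply([0,.025,-.005]),t+r.apply([0,-.025,-.005])]).round(0).tolist(),"bar",proj(c,[.5522,.3632,.190]).round(0))
f,d,W=load("top",3)
# yellow arm now
for c,n in(("side",3),("top",3)):
    f,d,W=load(c,n);h=cv2.cvtColor(f,cv2.COLOR_RGB2HSV)
    m=(h[...,0]>17)&(h[...,0]<32)&(h[...,1]>150)&(h[...,2]>80)&(W[...,2]>.18)&(W[...,1]<-.1)
    p=W[m];rect=cv2.minAreaRect(p[:,:2].astype(np.float32));print(c,rect,p.min(0).round(3),p.max(0).round(3),np.percentile(p[:,2],[5,50,95]).round(4))
    q=p[p[:,2]<.21];cc=q.mean(0);v=np.linalg.svd(q[:,:2]-cc[:2],full_matrices=False)[2][0];print(" dir",np.degrees(np.arctan2(v[1],v[0])))
    l=p[p[:,2]>.215];print(" lip",len(l),l.mean(0).round(4),(l.min(0)+l.max(0))/2)
```

```text
top tcp [[121. 262.]] finger tips [[119.0, 250.0], [121.0, 276.0]] bar [[136. 253.]]
side tcp [[286.  81.]] finger tips [[296.0, 75.0], [275.0, 84.0]] bar [[297. 103.]]
side ((0.5659468173980713, -0.20206089317798615), (0.04040737822651863, 0.13892826437950134), 83.22276306152344) [ 0.496 -0.228  0.198] [ 0.633 -0.178  0.226] [0.2008 0.2052 0.2233]
 dir -7.737635183023507
 lip 168 [ 0.5024 -0.1973  0.2222] [ 0.5028906  -0.19614446  0.22066475]
top ((0.5659423470497131, -0.2036261260509491), (0.03777395933866501, 0.134023979306221), 83.82923889160156) [ 0.499 -0.227  0.201] [ 0.633 -0.181  0.226] [0.2031 0.205  0.2225]
 dir 170.50280645554864
 lip 9 [ 0.501  -0.1979  0.2239] [ 0.50129628 -0.19801572  0.22411058]
```

The projected tips and bar agree with the picture. The yellow arm points along about 173.5–174°, as expected at the stop. I'll descend along the board.

>>> {"op": "step_arm", "data": {"moves": [[0, -0.001, 0.015, 0, 0, 0, 0.05], [0, 0, 0.015, 0, 0, 0, 0.05], [0, 0, 0.015, 0, 0, 0, 0.05], [0, 0, 0.012, 0, 0, 0, 0.05], [0, 0, 0, 0, 0, 0, 0.05], [0, 0, 0, 0, 0, 0, 0.05]]}}

```text
time: 9.4
tool_pos: [0.5547, 0.3641, 0.1888]
tool_rot: [0.164, 0.72, 0.657, 0.15]
contact_force: [0.2, 0.1, 0.3]
gripper_width: 0.587
```

```bash
python3 b.py
```

```text
turn [ 0.0004 -0.0007 -0.0002] pre [-0.0011 -0.0017 -0.0501] tcp [-0.0011 -0.0017  0.0099] [ 0.58 -0.02  1.8  -0.32  1.02  0.8 ] 0.5867318740332458 [0.17459637 0.08199303 0.2758214 ] 9.4
```

>>> {"op": "step_arm", "data": {"moves": [[-0.001, -0.0015, 0.005, 0, 0, 0, 0.05], [0, 0, 0.005, 0, 0, 0, 0.05], [0, 0, 0, 0, 0, 0, 0.03], [0, 0, 0, 0, 0, 0, 0.03], [0, 0, 0, 0, 0, 0, 0.0], [0, 0, 0, 0, 0, 0, 0.0], [0, 0, 0, 0, 0, 0, 0.0], [0, 0, 0, 0, 0, 0, 0.0]]}}

```text
time: 10.2
tool_pos: [0.5577, 0.3632, 0.1804]
tool_rot: [0.164, 0.72, 0.657, 0.151]
contact_force: [-1.9, -0.1, 2.3]
gripper_width: 0.107
```

```bash
python3 b.py
```

```text
turn [ 0.0016 -0.0018 -0.0005] pre [-0.0004 -0.0007 -0.059 ] tcp [-0.0005 -0.0008  0.001 ] [ 0.58 -0.01  1.81 -0.32  1.    0.8 ] 0.10705082679541764 [-1.8709891  -0.12676892  2.34263306] 10.2
```

Gripped, at about 9 mm opening. I'll lift along the backrest.

>>> {"op": "step_arm", "data": {"moves": [[0, 0, -0.01, 0, 0, 0, 0], [0, 0, -0.02, 0, 0, 0, 0], [0, 0, -0.025, 0, 0, 0, 0], [0, 0, -0.025, 0, 0, 0, 0], [0, 0, -0.03, 0, 0, 0, 0], [0, 0, -0.03, 0, 0, 0, 0], [0, 0, -0.03, 0, 0, 0, 0], [0, 0, -0.03, 0, 0, 0, 0]]}}

```text
time: 11.0
tool_pos: [0.4696, 0.3702, 0.36]
tool_rot: [0.164, 0.72, 0.657, 0.15]
contact_force: [0.4, -0.3, -3.1]
gripper_width: 0.105
```

```bash
python3 snap.py 4 side top
python3 - <<'E'
import cv2,numpy as np
a=cv2.imread("pics/side4.png")[:,120:420];b=cv2.imread("pics/top4.png")[:,60:460]
cv2.imwrite("pics/c4.png",np.hstack([a,b]))
from h import *
th=np.radians(173.7)  # arm dir; tool y -> -dir (into +x)
d=np.array([np.cos(th),np.sin(th),0]);y=-d;z=np.array([0,0,-1]);x=np.cross(y,z)
t,r,s=pose();print("turn",(r.inv()*R.from_matrix(np.c_[x,y,z])).as_rotvec().round(3),s["joint_pos"].round(2))
E
```

```text
[0.4708 0.3718 0.3657] 11.1 [ 1.3  1.1 -2.5] 0.10121072097116371
turn [ 0.456 -0.012  0.019] [ 0.69 -0.25  1.72 -0.32  1.34  0.8 ]
```

View pics/c4.png

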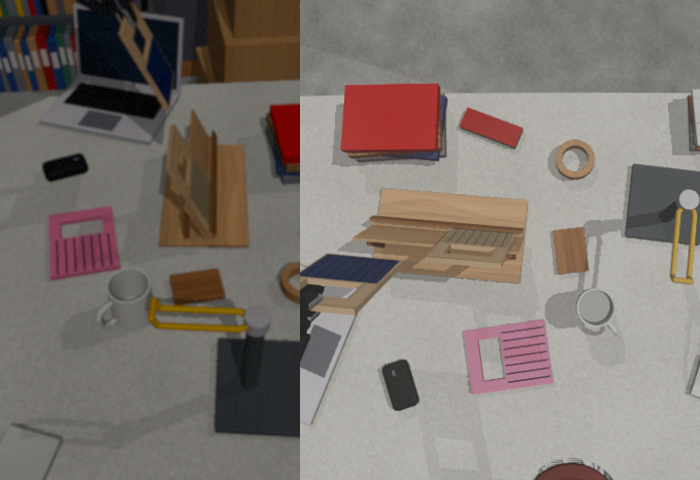

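The blue board is clear of the rack and the beige board is unmoved. Next: turn the blue board upright and raise it.

>>> {"op": "step_arm", "data": {"moves": [[0, 0, -0.02, 0, 0, 0, 0], [0, 0, -0.02, 0.076, -0.002, 0.003, 0], [0, 0, -0.01, 0.076, -0.002, 0.003, 0], [0, 0, -0.01, 0.076, -0.002, 0.003, 0], [0, 0, 0, 0.076, -0.002, 0.003, 0], [0, 0, 0, 0.076, -0.002, 0.003, 0], [0, 0, 0, 0.076, -0.002, 0.004, 0], [0, 0, 0, 0, 0, 0, 0]]}}

```text
time: 11.9
tool_pos: [0.4486, 0.3719, 0.4118]
tool_rot: [-0.0, 0.746, 0.666, -0.006]
contact_force: [0.1, 0.5, -3.5]
gripper_width: 0.103
```

```bash
cat > p.py <<'E'
from h import *
import sys
th=np.radians(173.7)
d=np.array([np.cos(th),np.sin(th),0]);y=-d;z=np.array([0,0,-1]);x=np.cross(y,z)
H=np.array([.6487,-.2118,.2]);t,r,s=pose()
print(t.round(4),"turn",(r.inv()*R.from_matrix(np.c_[x,y,z])).as_rotvec().round(3),s["joint_pos"].round(2),s["contact_force"].round(1),s["time"])
print("out",((t-H)@d).round(4),"across(+x tool)",((t-H)@x).round(4))
for out,zz in((.21,.42),(.21,.236),(.08,.236),(.08,.207)):
    print(out,zz,todelta(np.r_[(H+out*d)[:2],zz]).round(4))
E
python3 p.py
```

```text
[0.4486 0.3719 0.4118] turn [-0.009  0.009 -0.004] [ 0.57 -0.08  1.45 -0.    1.79  0.68] [ 0.1  0.5 -3.5] 11.9
out 0.2629 across(+x tool) 0.5583
0.21 0.42 [-0.5581  0.0551 -0.0035]
0.21 0.236 [-0.5564  0.0567  0.1805]
0.08 0.236 [-0.5559  0.1867  0.1794]
0.08 0.207 [-0.5556  0.1869  0.2084]
```

>>> {"op": "step_arm", "data": {"moves": [[-0.03, 0.002, 0, 0, 0, 0, 0], [-0.04, 0.002, 0, 0, 0, 0, 0], [-0.04, 0.002, 0, 0, 0, 0, 0], [-0.04, 0.002, 0, 0, 0, 0, 0], [-0.04, 0.002, 0, 0, 0, 0, 0], [-0.04, 0.002, 0, 0, 0, 0, 0], [-0.04, 0.002, 0, 0, 0, 0, 0], [-0.04, 0.002, 0, 0, 0, 0, 0]]}}

```text
time: 12.7
tool_pos: [0.4279, 0.0614, 0.4155]
tool_rot: [0.001, 0.745, 0.667, -0.005]
contact_force: [0.7, -0.9, -2.7]
gripper_width: 0.099
```

>>> {"op": "step_arm", "data": {"moves": [[-0.04, 0.004, 0, 0, 0, 0, 0], [-0.04, 0.004, 0, 0, 0, 0, 0], [-0.04, 0.005, 0, 0, 0, 0, 0], [-0.04, 0.005, 0, 0, 0, 0, 0], [-0.04, 0.005, 0, 0, 0, 0, 0], [-0.03, 0.005, 0, 0, 0, 0, 0], [-0.018, 0.005, 0, 0, 0, 0, 0], [0, 0, 0, 0, 0, 0, 0]]}}

```text
time: 13.5
tool_pos: [0.4334, -0.1891, 0.4162]
tool_rot: [-0.0, 0.746, 0.665, -0.005]
contact_force: [0.2, -0.0, -3.5]
gripper_width: 0.104
```

```bash
python3 p.py; python3 snap.py 5 side top
python3 - <<'E'
from h import *
a=cv2.imread("pics/side5.png")[:,120:440];b=cv2.imread("pics/top5.png")[:,200:600]
cv2.imwrite("pics/c5.png",np.hstack([a,b]))
E
```

```text
[ 0.4334 -0.1891  0.4162] turn [-0.008  0.007 -0.005] [-0.56 -0.35  1.67 -0.01  1.82 -0.45] [ 0.2 -0.  -3.5] 13.5
out 0.2165 across(+x tool) -0.0011
0.21 0.42 [ 0.0011  0.0065 -0.0039]
0.21 0.236 [0.0025 0.0079 0.1801]
0.08 0.236 [0.0031 0.1379 0.1791]
0.08 0.207 [0.0033 0.1381 0.2081]
[ 0.4335 -0.1871  0.417 ] 13.6 [-0.2 -0.5 -3.4] 0.10277028458140415
```

View pics/c5.png

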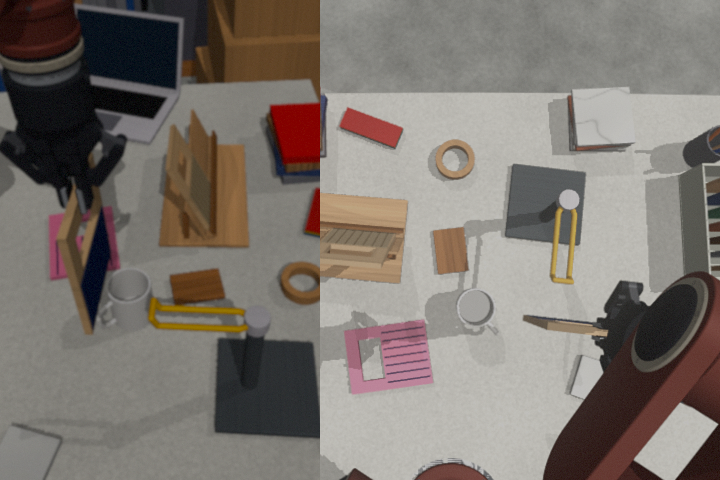

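The board hangs upright from the gripper at side crop (85,250), and the arm is still out. I'll measure the held board.

```bash
cat > m.py <<'E'
from h import *
import sys
n0=sys.argv[1]
th=np.radians(173.7);dd=np.array([np.cos(th),np.sin(th),0]);H=np.array([.6487,-.2118,.2]);ax=np.array([np.sin(th),-np.cos(th),0])
xlo,xhi=float(sys.argv[2]),float(sys.argv[3])
for c in sys.argv[4:]:
    f,d,W=load(c,n0);h=cv2.cvtColor(f,cv2.COLOR_RGB2HSV)
    roi=(W[...,0]>xlo)&(W[...,0]<xhi)&(W[...,1]<-.07)&(W[...,1]>-.32)&(W[...,2]>.04)&(W[...,2]<.46)
    m=roi&(h[...,0]>105)&(h[...,0]<130)&(h[...,1]>110)
    p=W[m];
    if len(p)<40: print(c,len(p));continue
    q=p
    for it in range(6):
        c0=q.mean(0);n=np.linalg.svd(q-c0,full_matrices=False)[2][2];n*=np.sign(n[0]);q=p[abs((p-c0)@n)<.004]
    print(c,len(q),"n",n.round(4),"yaw",np.degrees(np.arctan2(n[1],n[0])).round(2),"carpet lo/hi",np.percentile(q,1,axis=0).round(4),np.percentile(q,99,axis=0).round(4))
    P=W[roi];e=(P-c0)@n;P=P[(e<.004)&(e>-.012)]
    a=(P-H)@ax;print(" across lo/hi",np.percentile(a,[1,99]).round(4),"mid",np.percentile(a,[1,99]).mean().round(4),"z",np.percentile(P[:,2],[.5,99.5]).round(4),"out face",(( c0-H)@dd).round(4))
    for lo in(.02,.05,.08,.12):
        k=(P[:,2]>np.percentile(P[:,2],.5)+lo)&(P[:,2]<np.percentile(P[:,2],.5)+lo+.02);print("  ",lo,np.percentile(a[k],[2,98]).round(4))
E
python3 m.py 5 .38 .48 side top
```

```text
side 1450 n [ 0.9932 -0.1161 -0.0112] yaw -6.67 carpet lo/hi [ 0.4314 -0.2499  0.2727] [ 0.4457 -0.1312  0.3552]
 across lo/hi [-0.0684  0.1012] mid 0.0164 z [0.0496 0.4549] out face 0.2113
   0.02 [0.0989 0.104 ]Traceback (most recent call last):
  File "m.py", line 19, in <module>
    k=(P[:,2]>np.percentile(P[:,2],.5)+lo)&(P[:,2]<np.percentile(P[:,2],.5)+lo+.02);print("  ",lo,np.percentile(a[k],[2,98]).round(4))
                                                                                                  ~~~~~~~~~~~~~^^^^^^^^^^^^^
    return _quantile_unchecked(
        a, q, axis, out, overwrite_input, method, keepdims, weights)
    return _ureduce(a,
                    func=_quantile_ureduce_func,
    ...<5 lines>...
                    overwrite_input=overwrite_input,
                    method=method)
    r = func(a, **kwargs)
    result = _quantile(arr,
                       quantiles=q,
    ...<2 lines>...
                       out=out,
                       weights=wgt)
    slices_having_nans = np.isnan(arr[-1, ...])
                                  ~~~^^^^^^^^^
IndexError: index -1 is out of bounds for axis 0 with size 0
```

>>> {"op": "step_arm", "data": {"moves": [[0.001, 0.002, 0.015, -0.008, 0.007, -0.005, 0], [0, 0.003, 0.025, 0, 0, 0, 0], [0, 0.002, 0.025, 0, 0, 0, 0], [0, 0, 0.025, 0, 0, 0, 0], [0, 0, 0.025, 0, 0, 0, 0], [0, 0, 0.025, 0, 0, 0, 0], [0, 0, 0.02, 0, 0, 0, 0], [0, 0, 0.015, 0, 0, 0, 0]]}}

```text
time: 14.4
tool_pos: [0.4403, -0.1854, 0.2401]
tool_rot: [-0.001, 0.743, 0.669, 0.001]
contact_force: [-0.4, 0.2, -3.5]
gripper_width: 0.105
```

>>> {"op": "step_arm", "data": {"moves": [[0, 0, 0, 0, 0, 0, 0], [0, 0, 0, 0, 0, 0, 0]]}}

```text
time: 14.6
tool_pos: [0.4412, -0.1866, 0.2432]
tool_rot: [0.001, 0.743, 0.669, 0.001]
contact_force: [0.6, 0.2, -2.9]
gripper_width: 0.105
```

```bash
python3 p.py; python3 snap.py 6 side top
python3 - <<'E'
from h import *
a=cv2.imread("pics/side6.png")[150:450,100:440];b=cv2.imread("pics/top6.png")[180:420,330:560]
cv2.imwrite("pics/c6.png",np.hstack([cv2.resize(a,(453,400)),cv2.resize(b,(340,400))]))
for c in("side","top"):
    f,d,W=load(c,6);print(c)
    # expected outline: bar, slot corners
    th=np.radians(173.7);dd=np.array([np.cos(th),np.sin(th),0]);ax=np.array([np.sin(th),-np.cos(th),0]);t=pose()[0]
    k=(W[...,2]>.17)&(abs(W[...,0]-t[0])<.02)&(abs(W[...,1]-t[1])<.09)&(W[...,2]<.263)
    p=W[k];a=(p-t)@ax;print(len(p),np.percentile(a,[1,99]).round(4),np.percentile(p[:,2],[1,99]).round(4),((p-t)@dd).mean())
E
```

```text
[ 0.4412 -0.1866  0.2432] turn [ 0.002 -0.001  0.004] [-0.56 -0.32  1.93  0.    1.53 -0.45] [ 0.6  0.2 -2.9] 14.6
out 0.209 across(+x tool) 0.0023
0.21 0.42 [-0.0021 -0.0006 -0.1768]
0.21 0.236 [-0.0023 -0.001   0.0072]
0.08 0.236 [-0.0028  0.129   0.0075]
0.08 0.207 [-0.0028  0.1289  0.0365]
[ 0.4418 -0.1872  0.2446] 14.7 [-0.9 -0.3 -2.4] 0.10395207664908575
side
1253 [-0.0664  0.0677] [0.1711 0.2623] -0.0031462222997839283
top
155 [-0.0039  0.0731] [0.1718 0.2614] -0.0027565263292240426
```

View pics/c6.png

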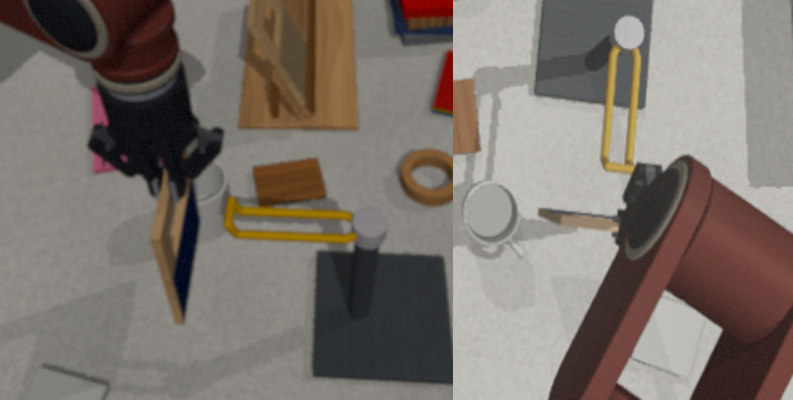

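The board faces the arm, centred to about 1 mm across (side crop, board at (175,240), arm tip at (232,215)). I'll lower it 8 mm, then thread it over the lip.

>>> {"op": "step_arm", "data": {"moves": [[-0.002, 0, 0.004, 0, 0, 0, 0], [0, 0, 0.004, 0, 0, 0, 0], [0, 0.01, 0, 0, 0, 0, 0], [0, 0.01, 0, 0, 0, 0, 0], [0, 0.01, 0, 0, 0, 0, 0], [0, 0, 0, 0, 0, 0, 0]]}}

```text
time: 15.3
tool_pos: [0.4721, -0.1923, 0.2352]
tool_rot: [0.001, 0.743, 0.669, 0.001]
contact_force: [0.5, 0.3, -2.3]
gripper_width: 0.101
```

```bash
python3 p.py
```

```text
[ 0.4721 -0.1923  0.2352] turn [ 0.002 -0.001  0.004] [-0.53 -0.23  1.87  0.    1.5  -0.43] [ 0.5  0.3 -2.3] 15.3
out 0.1777 across(+x tool) -0.0
0.21 0.42 [ 0.0003 -0.0319 -0.1849]
0.21 0.236 [ 0.0002 -0.0323 -0.0009]
0.08 0.236 [-0.0004  0.0977 -0.0006]
0.08 0.207 [-0.0004  0.0976  0.0284]
```

>>> {"op": "step_arm", "data": {"moves": [[0, 0.01, 0, 0, 0, 0, 0], [0, 0.01, 0, 0, 0, 0, 0], [0, 0.01, 0, 0, 0, 0, 0], [0, 0.01, 0, 0, 0, 0, 0], [0, 0, 0, 0, 0, 0, 0]]}}

```text
time: 15.8
tool_pos: [0.5116, -0.1965, 0.2352]
tool_rot: [0.001, 0.744, 0.669, 0.001]
contact_force: [-0.2, -0.7, -2.8]
gripper_width: 0.102
```

```bash
python3 p.py; python3 snap.py 7 side
python3 - <<'E'
from h import *
a=cv2.imread("pics/side7.png")[170:430,150:450]
cv2.imwrite("pics/c7.png",cv2.resize(a,None,fx=2.2,fy=2.2))
E
```

```text
[ 0.5116 -0.1965  0.2352] turn [ 0.002 -0.001  0.004] [-0.5  -0.14  1.79  0.    1.49 -0.4 ] [-0.2 -0.7 -2.8] 15.8
out 0.1379 across(+x tool) 0.0002
0.21 0.42 [ 0.0003 -0.0717 -0.185 ]
0.21 0.236 [ 0.0001 -0.0721 -0.001 ]
0.08 0.236 [-0.0004  0.0579 -0.0007]
0.08 0.207 [-0.0004  0.0579  0.0283]
[ 0.511  -0.1964  0.2351] 15.85 [-0.1  1.2 -2.8] 0.10319772934714248
```

View pics/c7.png

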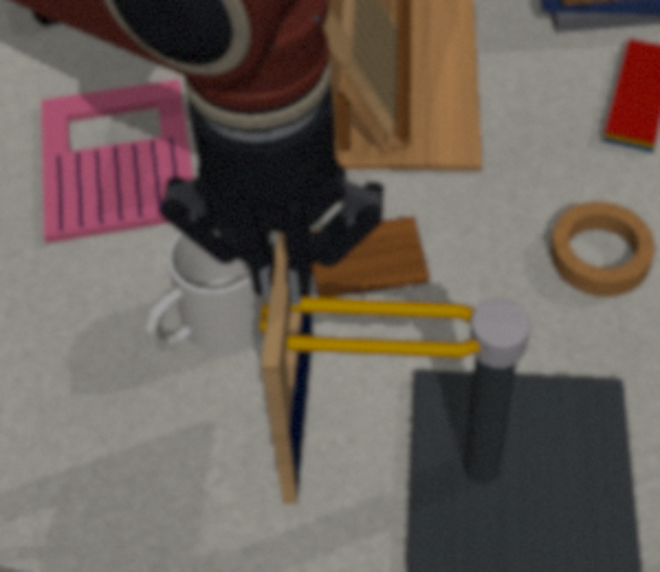

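The lip at crop (262,318) is through the slot and there is no contact force. I'll move on to midway.

>>> {"op": "step_arm", "data": {"moves": [[0, 0.01, 0, 0, 0, 0, 0], [0, 0.01, 0, 0, 0, 0, 0], [0, 0.01, 0, 0, 0, 0, 0], [0, 0.01, 0, 0, 0, 0, 0], [0, 0.01, 0, 0, 0, 0, 0], [0, 0.008, 0, 0, 0, 0, 0], [0, 0, 0, 0, 0, 0, 0]]}}

```text
time: 16.55
tool_pos: [0.5691, -0.2026, 0.2352]
tool_rot: [0.0, 0.744, 0.669, 0.001]
contact_force: [1.0, 0.4, -3.4]
gripper_width: 0.1
```

>>> {"op": "step_arm", "data": {"moves": [[0, 0, 0.008, 0, 0, 0, 0], [0, 0, 0.008, 0, 0, 0, 0], [0, 0, 0.006, 0, 0, 0, 0], [0, 0, 0, 0, 0, 0, 0]]}}

```text
time: 16.95
tool_pos: [0.5672, -0.2022, 0.2114]
tool_rot: [-0.001, 0.744, 0.668, 0.0]
contact_force: [0.3, -0.9, -3.2]
gripper_width: 0.1
```

```bash
python3 p.py
```

```text
[ 0.5672 -0.2022  0.2114] turn [-0.001 -0.002  0.003] [-0.47  0.01  1.69  0.    1.44 -0.36] [ 0.3 -0.9 -3.2] 16.95
out 0.082 across(+x tool) 0.0006
0.21 0.42 [ 2.000e-04 -1.281e-01 -2.085e-01]
0.21 0.236 [-0.0002 -0.128  -0.0245]
0.08 0.236 [-0.0006  0.002  -0.0246]
0.08 0.207 [-0.0006  0.002   0.0044]
```

>>> {"op": "step_arm", "data": {"moves": [[0, 0, 0.002, 0, 0, 0, 0], [0, 0, 0.001, 0, 0, 0, 0], [0, 0, 0, 0, 0, 0, 0]]}}

```text
time: 17.25
tool_pos: [0.5684, -0.2026, 0.2108]
tool_rot: [0.001, 0.744, 0.669, 0.001]
contact_force: [0.1, -0.1, -2.9]
gripper_width: 0.103
```

>>> {"op": "step_arm", "data": {"moves": [[0, 0, 0.001, 0, 0, 0, 0], [0, 0, 0, 0, 0, 0, 0]]}}

```text
time: 17.45
tool_pos: [0.5685, -0.2027, 0.2106]
tool_rot: [0.001, 0.744, 0.669, 0.001]
contact_force: [-2.9, 0.6, 2.0]
gripper_width: 0.104
```

>>> {"op": "step_arm", "data": {"moves": [[0, 0, 0.001, 0, 0, 0, 0], [0, 0, 0, 0, 0, 0, 0]]}}

```text
time: 17.65
tool_pos: [0.5685, -0.2027, 0.2105]
tool_rot: [0.001, 0.744, 0.669, 0.001]
contact_force: [-4.3, 2.6, 5.8]
gripper_width: 0.099
```

The board is resting on the rods: the force went from −3 N to +6 N. Before I release it, a look.

```bash
python3 snap.py 8 side
python3 - <<'E'
from h import *
a=cv2.imread("pics/side8.png")[170:430,180:480]
cv2.imwrite("pics/c8.png",cv2.resize(a,None,fx=2.2,fy=2.2))
E
```

```text
[ 0.5685 -0.2027  0.2104] 17.7 [-4.3  2.3  6.7] 0.10055846623423893
```

View pics/c8.png

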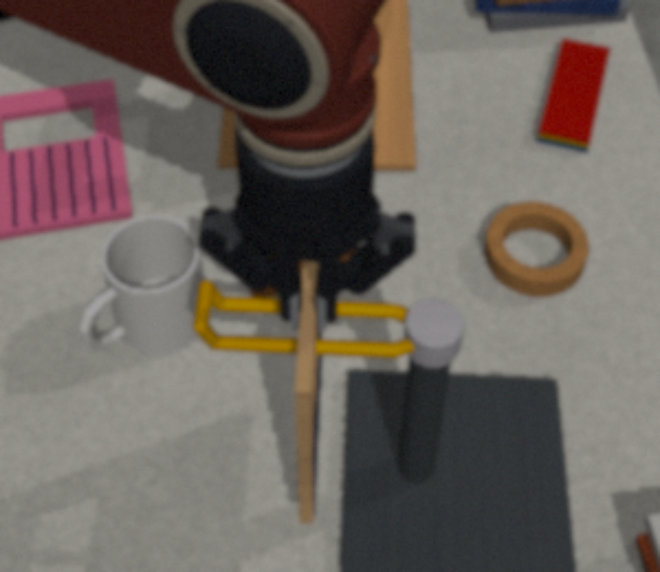

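The board sits midway along the arm, with its bar at crop (307,350). I'll release it and retreat straight up.

>>> {"op": "step_arm", "data": {"moves": [[0, 0, 0, 0, 0, 0, 0.015], [0, 0, 0, 0, 0, 0, 0.02], [0, 0, 0, 0, 0, 0, 0.03], [0, 0, 0, 0, 0, 0, 0.04], [0, 0, 0, 0, 0, 0, 0.04]]}}

```text
time: 18.2
tool_pos: [0.5682, -0.2025, 0.2081]
tool_rot: [0.0, 0.744, 0.669, 0.001]
contact_force: [-0.2, -0.7, -0.4]
gripper_width: 0.466
```

```bash
python3 p.py
```

```text
[ 0.5682 -0.2025  0.2081] turn [ 0.002 -0.001  0.004] [-0.47  0.02  1.69  0.    1.43 -0.36] [-0.2 -0.7 -0.4] 18.2
out 0.081 across(+x tool) 0.0004
0.21 0.42 [ 0.0003 -0.1286 -0.2122]
0.21 0.236 [ 1.000e-04 -1.289e-01 -2.820e-02]
0.08 0.236 [-0.0003  0.0011 -0.0279]
0.08 0.207 [-0.0004  0.001   0.0011]
```

>>> {"op": "step_arm", "data": {"moves": [[0, 0, -0.005, 0, 0, 0, 0.04], [0, 0, -0.01, 0, 0, 0, 0.04], [0, 0, -0.02, 0, 0, 0, 0.04], [0, 0, -0.03, 0, 0, 0, 0.04], [0, 0, -0.04, 0, 0, 0, 0.04], [0, 0, -0.04, 0, 0, 0, 0.04], [0, 0, -0.02, 0, 0, 0, 0.04]]}}

```text
time: 18.9
tool_pos: [0.5687, -0.203, 0.3797]
tool_rot: [0.004, 0.744, 0.669, 0.002]
contact_force: [-0.2, -1.0, 0.8]
gripper_width: 0.464
```

>>> {"op": "step_arm", "data": {"moves": [[0.02, -0.04, 0, 0, 0, 0, 0.04], [0.02, -0.04, 0, 0, 0, 0, 0.04], [0.02, -0.04, 0, 0, 0, 0, 0.04], [0.02, -0.04, 0, 0, 0, 0, 0.04], [0, 0, 0, 0, 0, 0, 0.04], [0, 0, 0, 0, 0, 0, 0.04], [0, 0, 0, 0, 0, 0, 0.04], [0, 0, 0, 0, 0, 0, 0.04]]}}

```text
time: 19.7
tool_pos: [0.4179, -0.1066, 0.3731]
tool_rot: [0.0, 0.744, 0.668, 0.001]
contact_force: [-0.0, 0.3, -0.5]
gripper_width: 0.467
```

```bash
python3 p.py; python3 snap.py 9 side top
python3 - <<'E'
from h import *
from plant import cut_out
a=cv2.imread("pics/side9.png")[100:430,180:480];b=cv2.imread("pics/top9.png")[130:350,290:550]
cv2.imwrite("pics/c9.png",np.hstack([cv2.resize(a,(400,440)),cv2.resize(b,(400,440))]))
H=np.array([.6487,-.2118,.2]);th=np.radians(173.7);dd=np.array([np.cos(th),np.sin(th),0]);ax=np.array([np.sin(th),-np.cos(th),0])
for c in("side","top"):
    f,d,W=load(c,9)
    k=(W[...,2]>.21)&(W[...,2]<.262)&(abs((W-H)@dd-.08)<.03)&(abs((W-H)@ax)<.09)
    p=W[k];a=(p-H)@ax;o=(p-H)@dd;print(c,len(p),"across",np.percentile(a,[1,99]).round(4),"out",np.percentile(o,[2,50,98]).round(4),"z top",np.percentile(p[:,2],[90,97]).round(4))
    k=(W[...,2]>.04)&(W[...,2]<.15)&(abs((W-H)@dd-.08)<.04)&(abs((W-H)@ax)<.1)
    p=W[k];o=(p-H)@dd;print("  lower out",len(p),np.percentile(o,[2,50,98]).round(4) if len(p) else "")
    h=cv2.cvtColor(f,cv2.COLOR_RGB2HSV)
    m=(h[...,0]>17)&(h[...,0]<32)&(h[...,1]>150)&(h[...,2]>80)&(W[...,2]>.18)&(W[...,1]<-.1)
    l=W[m];l=l[l[:,2]>.213];v=l.mean(0)-H;print("  arm dir via lip",np.degrees(np.arctan2(v[1],v[0])),len(l))
for q in("mug","tape_roll","oak_sample","beige_board_center"):
    for c in("side","top"):
        W=load(c,9)[2];print(q,c,[(np.nanmedian(W[r["mask"]],axis=0).round(3).tolist(),round(r["conf"],2)) for r in cut_out(c,q)[:2]])
E
```

```text
[ 0.4179 -0.1066  0.3731] turn [ 0.002 -0.001  0.003] [-0.42 -0.47  1.83  0.    1.78 -0.32] [-0.   0.3 -0.5] 19.7
out 0.2409 across(+x tool) 0.0792
0.21 0.42 [-0.0793  0.0307 -0.0469]
0.21 0.236 [-0.0795  0.0305  0.1371]
0.08 0.236 [-0.0799  0.1605  0.1373]
0.08 0.207 [-0.0799  0.1604  0.1663]
[ 0.4178 -0.1065  0.3728] 19.8 [-0.7  0.2  0.2] 0.46218172413999586
side 721 across [-0.0666  0.0723] out [0.0747 0.0795 0.0846] z top [0.235  0.2358]
  lower out 324 [0.0738 0.0766 0.0843]
  arm dir via lip 174.76120682176634 192
top 594 across [-0.0664  0.0711] out [0.0757 0.0818 0.0858] z top [0.2348 0.2357]
  lower out 299 [0.0773 0.086  0.0865]
  arm dir via lip 173.31867843407755 29
mug side [([0.445, -0.072, 0.057], 0.78), ([0.779, -0.017, 0.025], 0.7)]
mug top [([0.443, -0.058, 0.007], 0.56)]
tape_roll side [([0.781, -0.017, 0.025], 0.78)]
tape_roll top [([0.78, -0.013, 0.025], 0.77)]
oak_sample side [([0.566, -0.004, 0.013], 0.93)]
oak_sample top [([0.572, -0.002, 0.012], 0.8)]
beige_board_center side [([0.571, 0.182, 0.127], 0.94)]
beige_board_center top [([0.568, 0.194, 0.13], 0.73)]
```

View pics/c9.png

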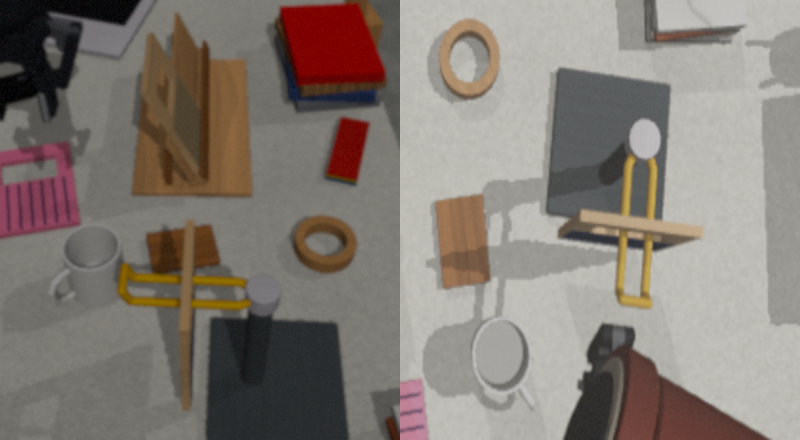

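The board hangs straight, midway along the arm (side crop (187,300)), and everything else is where it was. I'll let it settle briefly, re-check for motion and hand in.

>>> {"op": "step_arm", "data": {"moves": [[0, 0, 0, 0, 0, 0, 0.04], [0, 0, 0, 0, 0, 0, 0.04], [0, 0, 0, 0, 0, 0, 0.04], [0, 0, 0, 0, 0, 0, 0.04], [0, 0, 0, 0, 0, 0, 0.04], [0, 0, 0, 0, 0, 0, 0.04]]}}

```text
time: 20.8
tool_pos: [0.4173, -0.1061, 0.3731]
tool_rot: [0.001, 0.744, 0.669, 0.001]
contact_force: [-0.0, -0.2, 0.4]
gripper_width: 0.47
```

```bash
python3 snap.py 10 side
python3 - <<'E'
from h import *
from plant import job_done
a=load("side",9)[0][200:430,250:400].astype(int);b=load("side",10)[0][200:430,250:400].astype(int)
print("mean diff",abs(a-b).mean(),"max blurred",cv2.blur(abs(a-b).astype(np.float32),(5,5)).max())
print(job_done())
E
```

```text
[ 0.4173 -0.1061  0.3731] 20.85 [-0.1 -0.2  0.1] 0.46760624199784084
mean diff 1.679304347826087 max blurred 6.04
the job is handed in; nothing more can be done
None
```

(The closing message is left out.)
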